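# Show where the missing wheel nut goes

## Robot

A 7-joint arm with a two-finger parallel gripper is mounted at the origin on the work surface. World frame = base frame: x ahead of the robot, y to its left, z up, the work surface at z = 0. Lengths are in m, angles in rad, forces in N, time in s.
With the tool pointing down it reaches from about 0.35 to 0.9 m from the base axis. Payload 7.2 kg.
Tool frame: the origin (TCP) lies between the finger pads, 19 mm behind the fingertips; this is the grasp point; z points along the fingers, y is the line along which they close (so a half turn about z gives the same grasp; the last joint's range is limited). The gripper opens to 85 mm and grips with 20 to 120 N. Pads are 22 mm wide; open, the fingers measure 114 mm over their backs; the gripper's body (76 mm by 85 mm) begins 54 mm behind the grasp point. The pads swing forward as they close: fully open they stand 13 mm farther back than shut.
Start: joints at [-1.287, 0.411, -0.013, 1.596, 0.006, 1.134, -0.082], TCP at [0.215, 0.587, 0.25] pointing down, gripper open.
Joint ranges: [-2.95, 2.95], [-0.29, 1.99], [-1.47, 1.44], [0.14, 2.54], [-1.03, 4.17], [0.13, 1.85], [-2.86, 2.86]. Speed limits (rad/s): [2.39, 2.39, 3.01, 3.01, 3.14, 3.14, 3.14].

## Interface

Orientations are given as a 3x3 rotation matrix whose columns are the frame's x, y, z axes.
In Python, from cell import bot gives the robot as it stands.
- The arm moves only by the tool move_arm, never from a script. Its argument "commands" is a list of rows, each a list of 4 numbers: the shift along the tool's x, y, z in cm, then the turn about the tool's z in degrees. In form: [[dx, dy, dz, yaw], ...]. A call has exactly 5 rows; each row is the pose to reach, as a shift and turn from the pose commanded when the call began, along the tool's axes at that moment; what a row does not reach only later rows make up. A row lasts 1/8 s, in which the tool goes at most 62.5 mm and 10.7 degrees, less where a joint would pass 70% of its speed; a pose out of reach is approached as far as the arm can. A call with a gripper value outside its range is refused whole. "grip" is the opening, from 0 (shut) to 1 (fully open), set as the call begins (left out, the last holds). The fingers move at their own pace and stop on an object; the grip force is fixed at half the most. Time passes only in rows, so rows that repeat a pose let the fingers close, or fill a call up. It gives the time, the measured TCP pose, the force, the opening and the grip force at its end, in the units of the state.
- bot.read_state(): the state, without advancing time (a new reading comes with each control period).
- bot.snapshot(name): name is "side" or "top" or "wrist"; returns the picture (400x640x3 uint8, red, green, blue); there is no depth.
- bot.camera_model(name): a dict with "fx", "fy", "cx", "cy" (pixels), "D" ([k1, k2, p1, p2, k3] as OpenCV has them; the pictures are not rectified), "xyz" and "orientation" of the camera in the world; the wrist camera has in their place "T_tool_cam" (4x4, takes a point from camera to tool coordinates, whose origin is the TCP and whose axes are the flange's). Camera axes: x right, y down, z forward; pixel columns grow to the right and rows downward; lengths in m; the calibration is good to about 2 mm. A picture is of the moment at which its call begins: read the wrist's pose just before it. camera_model takes no time and is no camera call.
- bot.sign_off(): hands the job in; it is judged then, once.
The state is a dict: "time": time; "joint_positions": joint angles; "joint_velocities": joint speeds; "joint_torque": joint torques, N m; "tcp_pos": TCP position; "tcp_rot": TCP orientation; "ft_force": force on the tool from outside, world axes, zero at the start; "torque": the same for the moment, N m; "gripper_width": opening from 0.0 (shut) to 1.0 (fully open); "gripper_force": force on a finger pad.
Only numpy, scipy, OpenCV 4.12 (cv2) and the standard library are available. Lean on these libraries where they do the work, as an engineer would, in place of code of your own. Each camera call takes 0.05 s, during which the arm holds its last target. There are 200 camera calls.

## Task

The wheel hub on the bench has one stud without its nut: show the mechanic which nut goes where. Point straight down at the loose yellow-capped nut on the bench, then at the bare stud on the hub, each time coming down from straight above, keeping the fingertips still about 3 cm over it for a good two seconds without contact, then rising well clear before moving across; then press the green button on the call box fully down and let go. Point at nothing else, and touch neither the hub, nor any loose part, tool, can or jar on the bench; leave the red button alone.

Things in the scene. Friction and masses are not known exactly. Their poses are not given: they have to be found in the camera images.
- loose_nut_top (a point): centre of the top of the loose wheel nut, which stands upright on the bench: steel hexagon nut 35 mm across corners on a round foot 40 mm in diameter and 6 mm high, with a yellow cap 33 mm in diameter; 38 mm tall in all, so this point is 38 mm above the bench
- loose_nut: the same loose wheel nut; origin at the centre of its underside on the bench, z up
- hub: fixed wheel hub, flange up: dark barrel (150 mm across, 60 mm high), red round flange (210 mm across, top 76 mm above the bench), dark centre boss (72 mm across) up to 101 mm. Five studs on a circle of 70 mm radius, 82 mm apart; four carry nuts capped like the loose one, one is bare. Origin on the bench under its centre; x axis towards the bare stud; turned any way
- bare_stud (a point): centre of the top of the bare stud on the hub: plain silvery threaded pin, 19 mm in diameter, standing 42 mm out of the red flange; this point is 118 mm above the bench
- capped_nut1 (a point): centre of the top of a yellow-capped nut (33 mm cap) that is already on the hub, 72 degrees round from the bare stud (anticlockwise from above), 114 mm above the bench
- capped_nut2 (a point): centre of the top of a yellow-capped nut (33 mm cap) that is already on the hub, 144 degrees round from the bare stud (anticlockwise from above), 114 mm above the bench
- capped_nut3 (a point): centre of the top of a yellow-capped nut (33 mm cap) that is already on the hub, 216 degrees round from the bare stud (anticlockwise from above), 114 mm above the bench
- capped_nut4 (a point): centre of the top of a yellow-capped nut (33 mm cap) that is already on the hub, 288 degrees round from the bare stud (anticlockwise from above), 114 mm above the bench
- bearing: loose steel bearing ring lying flat, 62 mm outside, 30 mm inside diameter, 18 mm high; origin at the centre of its underside, z up
- socket: loose black wrench socket standing upright, 36 mm in diameter, 40 mm tall; origin at the centre of its underside, z up
- plug: loose blue plastic plug, foot 42 mm in diameter, 30 mm tall; origin at the centre of its underside, z up
- callbox: fixed grey call box, 62 x 124 x 36 mm high, with two round buttons on top 64 mm apart, the green one towards its +y side and the red one towards its -y side; origin at the centre of its underside, z up
- green_button_top (a point): centre of the top of the green button (32 mm in diameter), when up 58 mm above the bench; it is pressed straight down
- green_button (a joint): travel of the green button in m: 0 up, 0.006 fully down (about 5 N; a spring brings it back)
- red_button_top (a point): centre of the top of the red button, same size and height as the green one; leave alone
- red_button (a joint): travel of the red button in m: 0 up, 0.006 fully down
- spray_can: loose red spray can with a yellow band, 60 mm in diameter, 150 mm tall, standing; origin at the centre of its underside
- grease_jar: loose amber jar with a black cap, 70 mm in diameter, 90 mm tall, standing; origin at the centre of its underside
- wrench: loose steel wrench lying flat on the bench near the far edge, less than 20 mm high, along its x axis
- screwdriver: loose screwdriver with an orange handle lying on the bench, about 30 mm high, along its x axis
Not all that is in view belongs to the job. What is shaped like the callbox but purple or turquoise is not meant.

How it is judged:
On the way, in this order (a step that is already met when the one before it is completed fails the run):
1. point down at the loose nut for 1.7 s: TCP within 20 mm sideways of its middle, 22 to 68 mm above its top, fingers within 28 degrees of straight down (horizontal distance between the grasp point and loose_nut_top below 0.02 m and z of the grasp point in the frame of loose_nut_top between 0.022 and 0.068 m and angle between the grasp point's own z axis and vertical above 2.64 rad), for 1.7 s.
2. then point down at the bare stud in the same way for 1.7 s (horizontal distance between the grasp point and bare_stud below 0.02 m and z of the grasp point in the frame of bare_stud between 0.022 and 0.068 m and angle between the grasp point's own z axis and vertical above 2.64 rad), for 1.7 s.
3. then press the green button at least 4 mm down (value of joint green_button above 0.004 m), for 0.05 s.
At the end, for the whole second after the job is handed in: Both buttons are up (less than 2 mm down), and the loose nut and every other loose thing stand at rest within 6 mm of where they started (value of joint each of green_button, red_button below 0.002 m and linear speed of loose_nut below 0.02 m/s and distance of each of loose_nut, bearing, socket, plug, spray_can, grease_jar, wrench, screwdriver from where it was at the start of the episode below 0.006 m); the robot touches nothing.
It fails at once if the robot pointed at something else: TCP within 15 mm sideways of, and less than 60 mm above, a capped nut on the hub, the bearing, the socket or the plug ((horizontal distance between the grasp point and capped_nut1 below 0.015 m and z of the grasp point in the frame of capped_nut1 below 0.06 m) or (horizontal distance between the grasp point and capped_nut2 below 0.015 m and z of the grasp point in the frame of capped_nut2 below 0.06 m) or (horizontal distance between the grasp point and capped_nut3 below 0.015 m and z of the grasp point in the frame of capped_nut3 below 0.06 m) or (horizontal distance between the grasp point and capped_nut4 below 0.015 m and z of the grasp point in the frame of capped_nut4 below 0.06 m) or (horizontal distance between the grasp point and bearing below 0.015 m and z of the grasp point in the frame of bearing below 0.078 m) or (horizontal distance between the grasp point and socket below 0.015 m and z of the grasp point in the frame of socket below 0.1 m) or (horizontal distance between the grasp point and plug below 0.015 m and z of the grasp point in the frame of plug below 0.09 m)).
It fails at once if the fingers touched the hub or a loose part, tool, can or jar (over 0.5 N) (contact force between the fingers and loose_nut above 0.5 N or contact force between the fingers and bearing above 0.5 N or contact force between the fingers and socket above 0.5 N or contact force between the fingers and plug above 0.5 N or contact force between the fingers and spray_can above 0.5 N or contact force between the fingers and grease_jar above 0.5 N or contact force between the fingers and wrench above 0.5 N or contact force between the fingers and screwdriver above 0.5 N or contact force between the fingers and hub above 0.5 N).
It fails at once if the arm touched the hub or a loose part, tool, can or jar (over 0.5 N) (contact force between the arm and loose_nut above 0.5 N or contact force between the arm and bearing above 0.5 N or contact force between the arm and socket above 0.5 N or contact force between the arm and plug above 0.5 N or contact force between the arm and spray_can above 0.5 N or contact force between the arm and grease_jar above 0.5 N or contact force between the arm and wrench above 0.5 N or contact force between the arm and screwdriver above 0.5 N or contact force between the arm and hub above 0.5 N).
It fails at once if a loose thing was moved or lifted by more than 6 mm (distance of any of loose_nut, bearing, socket, plug, spray_can, grease_jar, wrench, screwdriver from where it was at the start of the episode above 0.006 m).
It fails at once if the red button was pressed (over 2 mm) (value of joint red_button above 0.002 m).
It also fails if it takes over 56 s, if anything falls off the work surface, if the arm or the gripper's body presses on something with over 40 N, if the wrist force passes 120 N, or if a joint passes its speed limit or range.

## Working session

There is one attempt and no reset: what is moved stays moved. The work goes in short steps, Python scripts to look and compute and a tool call to move; the robot and the scene stay as the last step left them, time stands still between calls to the robot, and variables do not carry over. Pictures are saved under pics/ and viewed, at most 10 in all, crops included, and the job is handed in when it is done.

Besides the shell and the picture viewer there is one more tool, called by a JSON object that holds its "op" and its "data", one argument or row to a line. move_arm: Moves the arm, as the interface text tells. Its arguments: {"type":"object","properties":{"commands":{"type":"array","items":{"type":"array","items":{"type":"number"}}},"grip":{"type":"number"}},"required":["commands"]}

```bash
mkdir -p pics; python3 - <<'E'
from cell import bot
import cv2
s=bot.read_state();print(s['time'],s['tcp_pos'],s['tcp_rot'])
for n in("top","side"):
    cv2.imwrite(f"pics/{n}0.png",bot.snapshot(n)[:,:,::-1]);print(bot.camera_model(n))
print(bot.camera_model("wrist"))
E
```

```text
0.0 [0.21525715 0.58624928 0.24912673] [[-9.38764309e-01  3.44559724e-01 -4.10878739e-04]
 [ 3.44559931e-01  9.38762979e-01 -1.58847723e-03]
 [-1.61607528e-04 -1.63277808e-03 -9.99998654e-01]]
{'fx': 382.0701765784039, 'fy': 382.0701765784039, 'cx': 322.1635796654877, 'cy': 197.80863845510933, 'D': array([-0.08996708,  0.        ,  0.        ,  0.        ,  0.        ]), 'xyz': array([0.25816652, 0.00969485, 1.26530471]), 'orientation': array([[ 2.74630087e-02, -9.73230262e-01,  2.28185540e-01],
       [-9.99622537e-01, -2.65661030e-02,  7.00178932e-03],
       [-7.52352704e-04, -2.28291698e-01, -9.73592489e-01]])}
{'fx': 461.27389741058687, 'fy': 461.27389741058687, 'cx': 321.7044536637043, 'cy': 198.93408662265358, 'D': array([0.00773752, 0.        , 0.        , 0.        , 0.        ]), 'xyz': array([ 0.1332533, -0.9692554,  0.901533 ]), 'orientation': array([[ 0.91666252, -0.24978032,  0.31199296],
       [-0.39952854, -0.55252133,  0.73150333],
       [-0.01033237, -0.79519178, -0.60626997]])}
{'fx': 333.4142852572488, 'fy': 333.4142852572488, 'cx': 318.16813066114025, 'cy': 197.3867895278698, 'D': array([-0.01713023,  0.        ,  0.        ,  0.        ,  0.        ]), 'T_tool_cam': array([[-1.00132079e-03, -9.60975925e-01, -2.76630203e-01,
         7.05184509e-02],
       [ 9.99999471e-01, -1.02696836e-03, -5.21576833e-05,
         7.91918153e-04],
       [-2.33968189e-04, -2.76630109e-01,  9.60976445e-01,
        -1.23863482e-01],
       [ 0.00000000e+00,  0.00000000e+00,  0.00000000e+00,
         1.00000000e+00]])}
```

View pics/top0.png

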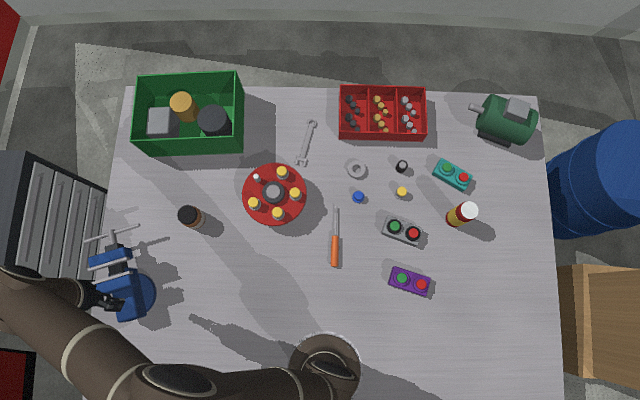

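View pics/side0.png

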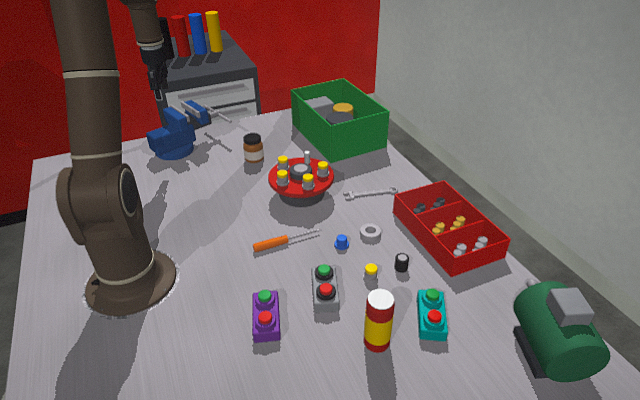

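The top view shows the loose nut at about (402,191), the bare stud at (256,177), the green button at (394,226) and the red one at (413,233). In the side view they are at (371,270), (307,157), (324,271) and (325,290). Next I refine these and triangulate them.

```bash
cat > h.py <<'E'
import cv2,numpy as np
from cell import bot
def ray(m,p,R=None,o=None):
    K=np.array([[m['fx'],0,m['cx']],[0,m['fy'],m['cy']],[0,0,1]])
    u=cv2.undistortPoints(np.array([[p]],float),K,m['D'])[0,0]
    R=m['orientation'] if R is None else R
    o=m['xyz'] if o is None else o
    return o,R@np.array([u[0],u[1],1])
def plane(r,z): o,d=r; return o+d*(z-o[2])/d[2]
def tri(r1,r2):
    A=np.c_[r1[1],-r2[1]];t=np.linalg.lstsq(A,r2[0]-r1[0],rcond=None)[0]
    a=r1[0]+t[0]*r1[1];b=r2[0]+t[1]*r2[1];return (a+b)/2,np.linalg.norm(a-b)
def blob(im,p,kind,r=12):   # im rgb; centroid of the colour blob next to p
    h=cv2.cvtColor(im,cv2.COLOR_RGB2HSV)
    lo,hi={'y':((20,110,70),(34,255,255)),'g':((45,100,40),(80,255,255)),'s':((0,0,120),(179,80,255)),'r':((0,150,60),(8,255,255))}[kind]
    m=cv2.inRange(h,lo,hi);w=np.zeros_like(m);cv2.circle(w,p,r,255,-1)
    n,l,st,c=cv2.connectedComponentsWithStats(m&w)
    k=1+np.argmax(st[1:,4]);return c[k],st[k]
E
python3 - <<'E'
from h import *
T=cv2.imread('pics/top0.png')[:,:,::-1].copy();S=cv2.imread('pics/side0.png')[:,:,::-1].copy()
mt,ms=bot.camera_model('top'),bot.camera_model('side')
for n,k,a,b,z,r in [('nut','y',(402,191),(371,268),.035,12),('stud','s',(256,177),(307,154),.117,5),('green','g',(394,226),(324,269),.057,10),
  ('red','r',(413,233),(325,289),.057,10),('c1','y',(282,172),(323,168),.112,10),('c2','y',(295,193),(308,179),.112,10),('c3','y',(277,213),(282,178),.112,10),('c4','y',(253,203),(283,160),.112,10)]:
    ca,sa=blob(T,a,k,r);cb,sb=blob(S,b,k,r)
    ra,rb=ray(mt,ca),ray(ms,cb)
    print(n,ca.round(1),sa[2:],cb.round(1),sb[2:],'top',plane(ra,z).round(4),'side',plane(rb,z).round(4),'tri',tri(ra,rb)[0].round(4),round(tri(ra,rb)[1],4))
for n,p,z in [('plug',(358,197),.03),('bearing',(356,169),.018),('socket',(402,166),.04),('can',(468,209),.15),('jar',(188,215),.09),('sdtip',(336,206),.02),('sdend',(335,267),.02)]: print(n,plane(ray(mt,p),z).round(3))
c=np.hstack([cv2.resize(T[150:250,235:305],None,fx=4,fy=4),cv2.resize(S[140:240,250:350],None,fx=4,fy=4)])
cv2.imwrite('pics/c1.png',c[:,:,::-1])
E
```

```text
nut [401.4 191.1] [10  9 73] [370.7 268.6] [ 13  12 116] top [ 0.5768 -0.2447  0.035 ] side [ 0.5758 -0.2479  0.035 ] tri [ 0.5775 -0.2453  0.0319] 0.0002
stud [255.5 175.9] [ 6  6 27] [306.  153.5] [ 8 10 41] top [0.5922 0.229  0.117 ] side [0.5875 0.2196 0.117 ] tri [0.593  0.2306 0.1099] 0.0025
green [394.4 225.5] [10 10 82] [323.6 269.6] [ 12  12 112] top [ 0.4566 -0.2156  0.057 ] side [ 0.455  -0.2209  0.057 ] tri [ 0.4572 -0.2165  0.052 ] 0.0005
red [412.9 232.5] [11 10 76] [325.6 288.5] [ 13  12 118] top [ 0.4353 -0.275   0.057 ] side [ 0.4343 -0.2799  0.057 ] tri [ 0.436  -0.2761  0.0524] 0.0
c1 [281.4 170.6] [10 10 81] [322.5 164.6] [10  8 70] top [0.613  0.1492 0.112 ] side [0.6126 0.1448 0.112 ] tri [0.6144 0.1496 0.1085] 0.0005
c2 [294.5 192.1] [11 11 83] [307.3 177.2] [11  9 80] top [0.5443 0.1047 0.112 ] side [0.5432 0.1003 0.112 ] tri [0.5451 0.105  0.1085] 0.0001
c3 [277.  211.7] [11 11 88] [281.7 173.5] [11  8 75] top [0.4808 0.1559 0.112 ] side [0.4795 0.1508 0.112 ] tri [0.4814 0.1564 0.108 ] 0.0003
c4 [252.8 201.8] [11 11 85] [282.3 159.1] [10  8 66] top [0.5098 0.2327 0.112 ] side [0.5086 0.227  0.112 ] tri [0.5107 0.2335 0.1077] 0.0
plug [ 0.554 -0.1    0.03 ]
bearing [ 0.655 -0.094  0.018]
socket [ 0.663 -0.248  0.04 ]
can [ 0.497 -0.423  0.15 ]
jar [0.466 0.441 0.09 ]
sdtip [ 0.523 -0.028  0.02 ]
sdend [ 0.322 -0.029  0.02 ]
```

View pics/c1.png

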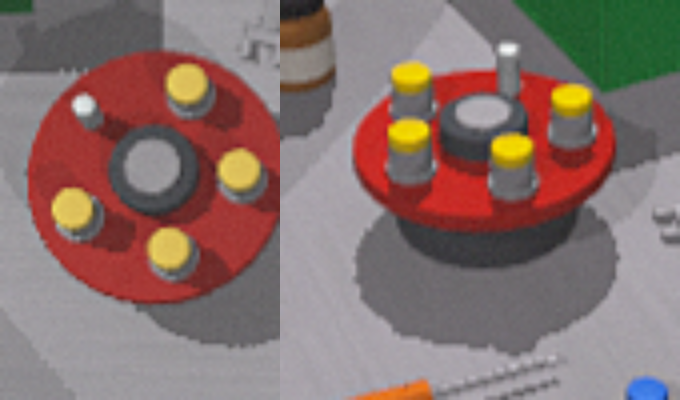

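Four caps give a pentagon centre at (0.548,0.174) and predict the bare stud at (0.592,0.229). That matches the measured stud, and the triangulated heights fit too. I shut the fingers, rise and move across high up.

{"op": "move_arm", "data": {
  "commands": [
    [0,0,-3,0],
    [0,0,-6,0],
    [-2,-2,-8,0],
    [-6,-6,-8,0],
    [-10,-10,-8,0]
  ],
  "grip": 0
}}

```text
time: 0.72
tcp_pos: [0.2752, 0.4569, 0.3297]
tcp_rot: [[-0.939, 0.344, -0.0], [0.344, 0.939, -0.0], [-0.0, -0.0, -1.0]]
ft_force: [0.8, -0.7, 0.4]
gripper_width: 0.002
gripper_force: 0.0
```

{"op": "move_arm", "data": {
  "commands": [
    [-4,-4,0,0],
    [-8,-8,0,0],
    [-12,-12,0,0],
    [-16,-16,0,0],
    [-20,-20,0,0]
  ]
}}

```text
time: 1.35
tcp_pos: [0.394, 0.1998, 0.3299]
tcp_rot: [[-0.939, 0.345, 0.0], [0.345, 0.939, 0.0], [0.0, 0.0, -1.0]]
ft_force: [0.8, 0.2, 0.7]
gripper_width: -0.001
gripper_force: 0.0
```

{"op": "move_arm", "data": {
  "commands": [
    [-4,-4,0,0],
    [-8,-8,0,0],
    [-12,-12,0,0],
    [-16,-16,0,0],
    [-20,-20,0,0]
  ]
}}

```text
time: 1.98
tcp_pos: [0.5128, -0.0566, 0.3299]
tcp_rot: [[-0.939, 0.344, 0.0], [0.344, 0.939, 0.0], [-0.0, 0.0, -1.0]]
ft_force: [1.5, 1.0, -0.2]
gripper_width: 0.0
gripper_force: 0.0
```

{"op": "move_arm", "data": {
  "commands": [
    [-4,-4,0,0],
    [-8,-8,0,0],
    [-11,-12,0,0],
    [-12,-15,0,0],
    [-12,-15,0,0]
  ]
}}

```text
time: 2.6
tcp_pos: [0.5722, -0.2405, 0.3294]
tcp_rot: [[-0.937, 0.349, -0.002], [0.349, 0.937, -0.002], [0.001, -0.002, -1.0]]
ft_force: [-0.0, 0.1, -0.3]
gripper_width: -0.004
gripper_force: 0.0
```

Check the nut with the wrist camera.

```bash
cat >> h.py <<'E'
def wrist(name):
    s=bot.read_state();im=bot.snapshot('wrist');m=bot.camera_model('wrist')
    cv2.imwrite(f'pics/{name}.png',im[:,:,::-1])
    X=m['T_tool_cam'];R=s['tcp_rot'];o=s['tcp_pos']+R@X[:3,3]
    return s,im,lambda p:ray(m,p,R@X[:3,:3],o)
def project(s,P):
    m=bot.camera_model('wrist');X=m['T_tool_cam'];R=s['tcp_rot']@X[:3,:3];o=s['tcp_pos']+s['tcp_rot']@X[:3,3]
    K=np.array([[m['fx'],0,m['cx']],[0,m['fy'],m['cy']],[0,0,1]])
    return cv2.projectPoints((R.T@(np.array(P)-o)).reshape(1,1,3),np.zeros(3),np.zeros(3),K,m['D'])[0].ravel()
E
python3 - <<'E'
from h import *
s,im,r=wrist('w1')
print(s['tcp_pos'])
for n,k,P in[('nut','y',(.5765,-.246,.038)),('green','g',(.456,-.218,.058))]:
    p=project(s,P);c,st=blob(im,tuple(int(v) for v in p),k,40);print(n,p,c,st,plane(r(c),P[2]))
E
```

```text
[ 0.57223452 -0.24046768  0.32936583]
nut [315.05286244 164.77766131] [317.24297189 163.89759036] [305 152  25  25 498] [ 0.57641555 -0.24301972  0.038     ]
green [300.11382596  58.42810817] [304.26666667  58.50326797] [290  43  30  32 765] [ 0.45768346 -0.21373133  0.058     ]
```

View pics/w1.png

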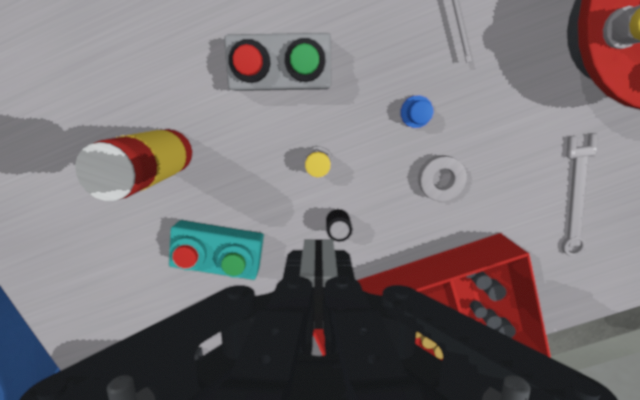

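The wrist view shows the nut cap at (317,164), which gives (0.576,-0.243), and the green button at (304,58), which gives (0.457,-0.214). Both agree with the fixed cameras. Correcting sideways, then descending.

{"op": "move_arm", "data": {
  "commands": [
    [-0.5,-0.4,0,0],
    [-0.5,-0.4,0,0],
    [-0.5,-0.4,4,0],
    [-0.5,-0.4,8,0],
    [-0.5,-0.4,12,0]
  ]
}}

```text
time: 3.28
tcp_pos: [0.5771, -0.2414, 0.2091]
tcp_rot: [[-0.939, 0.343, 0.001], [0.343, 0.939, 0.0], [-0.001, 0.001, -1.0]]
ft_force: [-0.2, 0.6, -0.3]
gripper_width: 0.002
gripper_force: 0.0
```

{"op": "move_arm", "data": {
  "commands": [
    [0,0,4,0],
    [0,0,8,0],
    [0,0,10,0],
    [0,0,12,0],
    [0,0,12,0]
  ]
}}

```text
time: 3.9
tcp_pos: [0.5764, -0.2422, 0.0892]
tcp_rot: [[-0.939, 0.344, -0.001], [0.344, 0.939, 0.001], [0.002, 0.0, -1.0]]
ft_force: [-0.5, 0.4, 0.4]
gripper_width: 0.005
gripper_force: 0.0
```

{"op": "move_arm", "data": {
  "commands": [
    [0,0,0,0],
    [0,0,0,0],
    [0,0,0,0],
    [0,0,0,0],
    [0,0,0,0]
  ]
}}

```text
time: 4.53
tcp_pos: [0.5768, -0.2426, 0.0901]
tcp_rot: [[-0.939, 0.345, 0.0], [0.345, 0.939, 0.0], [-0.0, 0.0, -1.0]]
ft_force: [-0.4, -0.1, 0.3]
gripper_width: -0.003
gripper_force: 0.0
```

{"op": "move_arm", "data": {
  "commands": [
    [0,0,0,0],
    [0,0,0,0],
    [0,0,0,0],
    [0,0,0,0],
    [0,0,0,0]
  ]
}}

```text
time: 5.15
tcp_pos: [0.5768, -0.2426, 0.09]
tcp_rot: [[-0.939, 0.345, -0.0], [0.345, 0.939, 0.0], [0.0, 0.0, -1.0]]
ft_force: [-0.4, 0.0, 0.5]
gripper_width: 0.003
gripper_force: 0.0
```

{"op": "move_arm", "data": {
  "commands": [
    [0,0,0,0],
    [0,0,0,0],
    [0,0,0,0],
    [0,0,0,0],
    [0,0,0,0]
  ]
}}

```text
time: 5.78
tcp_pos: [0.5768, -0.2426, 0.09]
tcp_rot: [[-0.939, 0.345, 0.0], [0.345, 0.939, 0.0], [-0.0, 0.0, -1.0]]
ft_force: [0.1, -0.3, -0.5]
gripper_width: 0.003
gripper_force: 0.0
```

{"op": "move_arm", "data": {
  "commands": [
    [0,0,0,0],
    [0,0,0,0],
    [0,0,0,0],
    [0,0,0,0],
    [0,0,0,0]
  ]
}}

```text
time: 6.4
tcp_pos: [0.5768, -0.2426, 0.09]
tcp_rot: [[-0.939, 0.345, 0.0], [0.345, 0.939, 0.0], [-0.0, 0.0, -1.0]]
ft_force: [0.4, -0.2, 0.3]
gripper_width: 0.0
gripper_force: 0.0
```

Held 2.5 s, 52 mm above the nut top at the TCP. Now I rise and move across to the stud.

{"op": "move_arm", "data": {
  "commands": [
    [0,0,-4,0],
    [0,0,-9,0],
    [0,0,-14,0],
    [0,0,-19,0],
    [0,0,-24,0]
  ]
}}

```text
time: 7.02
tcp_pos: [0.5765, -0.2425, 0.3318]
tcp_rot: [[-0.939, 0.345, 0.0], [0.345, 0.939, 0.0], [-0.0, 0.0, -1.0]]
ft_force: [1.9, -0.0, 0.3]
gripper_width: -0.001
gripper_force: 0.0
```

{"op": "move_arm", "data": {
  "commands": [
    [1,3,0,0],
    [2.5,8,0,0],
    [4,13,0,0],
    [6,18,0,0],
    [7.5,23,0,0]
  ]
}}

```text
time: 7.65
tcp_pos: [0.5852, 0.0009, 0.3302]
tcp_rot: [[-0.939, 0.345, 0.0], [0.345, 0.939, 0.0], [-0.0, 0.0, -1.0]]
ft_force: [0.4, 0.4, -0.3]
gripper_width: 0.003
gripper_force: 0.0
```

{"op": "move_arm", "data": {
  "commands": [
    [1.5,5,0,0],
    [3.5,10,0,0],
    [5,15,0,0],
    [6.3,19,0,0],
    [7.3,21.8,0,0]
  ]
}}

```text
time: 8.28
tcp_pos: [0.5917, 0.2315, 0.3297]
tcp_rot: [[-0.939, 0.343, -0.0], [0.343, 0.939, 0.0], [0.001, 0.0, -1.0]]
ft_force: [-1.7, 0.1, -0.4]
gripper_width: -0.002
gripper_force: 0.0
```

{"op": "move_arm", "data": {
  "commands": [
    [0,0,0,0],
    [0,0,0,0],
    [0,0,0,0],
    [0,0,0,0],
    [0,0,0,0]
  ]
}}

```text
time: 8.9
tcp_pos: [0.5923, 0.2284, 0.3301]
tcp_rot: [[-0.938, 0.345, 0.0], [0.345, 0.938, 0.0], [-0.0, 0.0, -1.0]]
ft_force: [0.7, -0.1, 0.7]
gripper_width: 0.003
gripper_force: 0.0
```

```bash
python3 - <<'E'
from h import *
s,im,r=wrist('w2')
print(s['tcp_pos'])
P=(.592,.229,.118)
p=project(s,P);c,st=blob(im,tuple(int(v) for v in p),'s',25);print(p,c,st,plane(r(c),P[2]))
E
```

```text
[0.5922973  0.22839327 0.33014193]
[317.79668216 172.38820951] [320.33513514 169.57567568] [311 158  20  24 370] [0.59014766 0.23245626 0.118     ]
```

View pics/w2.png

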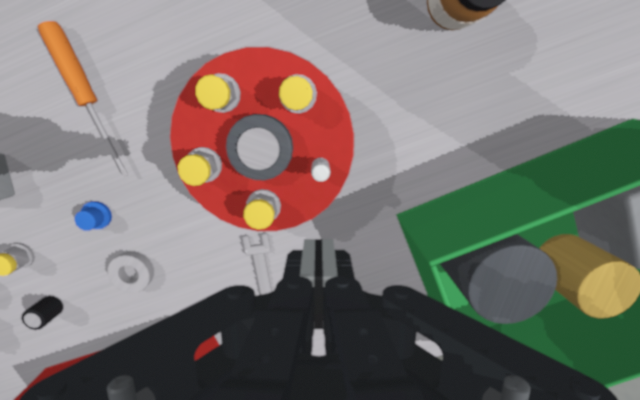

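The wrist view shows the bare stud's top at (321,172), which gives (0.592,0.231). The TCP is within 3 mm of it, and the nearest capped nut is 80 mm away. Descending 16.3 cm to z = 0.167.

{"op": "move_arm", "data": {
  "commands": [
    [0,0.1,3,0],
    [0,0.1,7,0],
    [0,0.1,10,0],
    [0,0.1,12,0],
    [0,0.1,14,0]
  ]
}}

```text
time: 9.57
tcp_pos: [0.5925, 0.2298, 0.1892]
tcp_rot: [[-0.939, 0.345, -0.0], [0.345, 0.939, -0.0], [0.0, -0.0, -1.0]]
ft_force: [-0.1, -0.4, -0.4]
gripper_width: -0.002
gripper_force: 0.0
```

{"op": "move_arm", "data": {
  "commands": [
    [0,0,1,0],
    [0,0,2.2,0],
    [0,0,2.2,0],
    [0,0,2.2,0],
    [0,0,2.2,0]
  ]
}}

```text
time: 10.2
tcp_pos: [0.5929, 0.23, 0.1687]
tcp_rot: [[-0.939, 0.345, 0.001], [0.345, 0.939, 0.001], [-0.001, 0.001, -1.0]]
ft_force: [1.7, -0.4, -0.4]
gripper_width: -0.0
gripper_force: 0.0
```

{"op": "move_arm", "data": {
  "commands": [
    [0,0,0,0],
    [0,0,0,0],
    [0,0,0,0],
    [0,0,0,0],
    [0,0,0,0]
  ]
}}

```text
time: 10.82
tcp_pos: [0.5925, 0.2299, 0.168]
tcp_rot: [[-0.939, 0.345, -0.0], [0.345, 0.939, 0.0], [0.0, 0.0, -1.0]]
ft_force: [0.5, -0.5, -1.0]
gripper_width: -0.002
gripper_force: 0.0
```

{"op": "move_arm", "data": {
  "commands": [
    [0,0,0,0],
    [0,0,0,0],
    [0,0,0,0],
    [0,0,0,0],
    [0,0,0,0]
  ]
}}

```text
time: 11.45
tcp_pos: [0.5925, 0.2299, 0.168]
tcp_rot: [[-0.939, 0.345, -0.0], [0.345, 0.939, -0.0], [0.0, -0.0, -1.0]]
ft_force: [-0.4, 0.0, 0.2]
gripper_width: 0.003
gripper_force: 0.0
```

{"op": "move_arm", "data": {
  "commands": [
    [0,0,0,0],
    [0,0,0,0],
    [0,0,0,0],
    [0,0,0,0],
    [0,0,0,0]
  ]
}}

```text
time: 12.08
tcp_pos: [0.5925, 0.2299, 0.168]
tcp_rot: [[-0.939, 0.345, -0.0], [0.345, 0.939, 0.0], [0.0, -0.0, -1.0]]
ft_force: [0.1, 0.2, 0.3]
gripper_width: 0.003
gripper_force: 0.0
```

{"op": "move_arm", "data": {
  "commands": [
    [0,0,0,0],
    [0,0,0,0],
    [0,0,0,0],
    [0,0,0,0],
    [0,0,0,0]
  ]
}}

```text
time: 12.7
tcp_pos: [0.5925, 0.2299, 0.168]
tcp_rot: [[-0.939, 0.345, 0.0], [0.345, 0.939, -0.0], [-0.0, -0.0, -1.0]]
ft_force: [0.2, 0.2, -0.0]
gripper_width: 0.002
gripper_force: 0.0
```

```bash
python3 - <<'E'
from h import *
im=bot.snapshot('side')
cv2.imwrite('pics/s2.png',cv2.resize(im[90:240,230:380],None,fx=4,fy=4)[:,:,::-1])
E
```

```text
(no output)
```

View pics/s2.png

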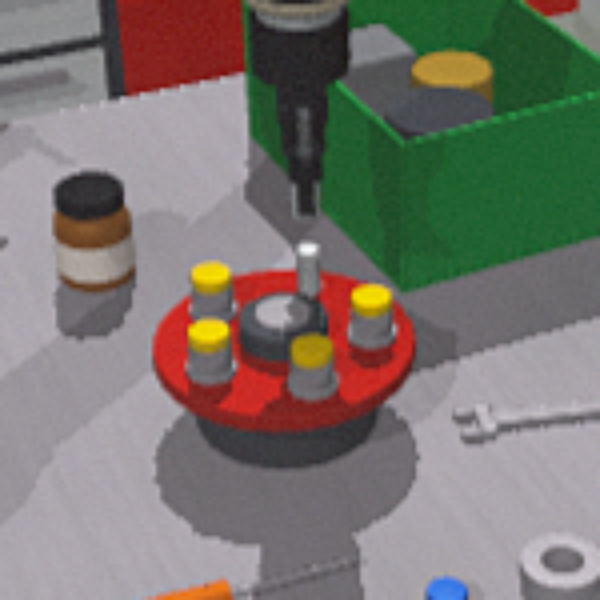

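The fingertips at crop (306,210) stand right over the bare stud at (308,250), about 3 cm clear. Rising, then over to the green button.

{"op": "move_arm", "data": {
  "commands": [
    [0,0,-3,0],
    [0,0,-7,0],
    [0,0,-11,0],
    [0,0,-14,0],
    [0,0,-16,0]
  ]
}}

```text
time: 13.38
tcp_pos: [0.5928, 0.2299, 0.3298]
tcp_rot: [[-0.939, 0.345, 0.002], [0.345, 0.939, 0.001], [-0.001, 0.001, -1.0]]
ft_force: [0.5, -0.0, 0.1]
gripper_width: 0.0
gripper_force: 0.0
```

{"op": "move_arm", "data": {
  "commands": [
    [0,-3,0,0],
    [-0.4,-8,0,0],
    [-0.7,-13,0,0],
    [-1,-18,0,0],
    [-1.3,-23,0,0]
  ]
}}

```text
time: 14.0
tcp_pos: [0.5248, 0.0079, 0.3282]
tcp_rot: [[-0.939, 0.345, 0.001], [0.345, 0.939, 0.0], [-0.0, 0.0, -1.0]]
ft_force: [-0.1, -0.2, -0.1]
gripper_width: 0.001
gripper_force: 0.0
```

{"op": "move_arm", "data": {
  "commands": [
    [-0.3,-5,0,0],
    [-0.7,-10,0,0],
    [-1,-15,0,0],
    [-1.2,-20,0,0],
    [-1.4,-23.5,0,0]
  ]
}}

```text
time: 14.62
tcp_pos: [0.4565, -0.2182, 0.3283]
tcp_rot: [[-0.938, 0.347, 0.001], [0.347, 0.938, -0.0], [-0.001, 0.0, -1.0]]
ft_force: [0.2, -0.3, -0.1]
gripper_width: 0.007
gripper_force: 0.0
```

{"op": "move_arm", "data": {
  "commands": [
    [0,0,0,0],
    [0,0,4,0],
    [0,0,8,0],
    [0,0,12,0],
    [0,0,16,0]
  ]
}}

```text
time: 15.25
tcp_pos: [0.4582, -0.2146, 0.1667]
tcp_rot: [[-0.939, 0.343, 0.0], [0.343, 0.939, 0.001], [-0.0, 0.001, -1.0]]
ft_force: [1.1, 0.5, -0.0]
gripper_width: 0.002
gripper_force: 0.0
```

{"op": "move_arm", "data": {
  "commands": [
    [0,0,2,0],
    [0,0,4,0],
    [0,0,5,0],
    [0,0,5,0],
    [0,0,5,0]
  ]
}}

```text
time: 15.88
tcp_pos: [0.4582, -0.2159, 0.1187]
tcp_rot: [[-0.939, 0.344, 0.001], [0.344, 0.939, -0.0], [-0.001, 0.0, -1.0]]
ft_force: [0.5, -0.6, 0.9]
gripper_width: -0.001
gripper_force: 0.0
```

```bash
python3 - <<'E'
from h import *
im=bot.snapshot('side');s=bot.read_state();print(s['tcp_pos'])
cv2.imwrite('pics/s3.png',cv2.resize(im[200:330,250:400],None,fx=4,fy=4)[:,:,::-1])
E
```

```text
[ 0.45821588 -0.2159662   0.11873504]
```

View pics/s3.png

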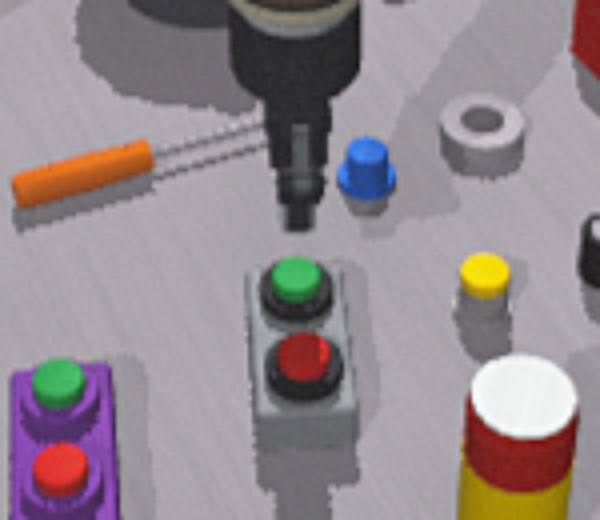

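The fingertips at crop (297,225) are centred over the green button at (296,278). Now I press in small steps.

{"op": "move_arm", "data": {
  "commands": [
    [0,0,1.5,0],
    [0,0,3,0],
    [0,0,4,0],
    [0,0,4.4,0],
    [0,0,4.6,0]
  ]
}}

```text
time: 16.55
tcp_pos: [0.457, -0.2157, 0.0717]
tcp_rot: [[-0.939, 0.345, -0.001], [0.345, 0.939, 0.001], [0.002, 0.0, -1.0]]
ft_force: [-3.3, 2.5, 4.5]
gripper_width: 0.002
gripper_force: 2.2
```

{"op": "move_arm", "data": {
  "commands": [
    [0,0,0.1,0],
    [0,0,0.2,0],
    [0,0,0.3,0],
    [0,0,0.3,0],
    [0,0,0.3,0]
  ]
}}

```text
time: 17.18
tcp_pos: [0.4573, -0.2159, 0.0705]
tcp_rot: [[-0.939, 0.345, 0.0], [0.345, 0.939, 0.002], [0.0, 0.002, -1.0]]
ft_force: [-8.5, 4.5, 23.8]
gripper_width: 0.001
gripper_force: 11.9
```

The force rose past the 5 N spring to 24 N, so the button is at its stop. Letting go and rising straight up.

{"op": "move_arm", "data": {
  "commands": [
    [0,0,-1,0],
    [0,0,-3,0],
    [0,0,-6,0],
    [0,0,-10,0],
    [0,0,-14,0]
  ]
}}

```text
time: 17.8
tcp_pos: [0.458, -0.2162, 0.2105]
tcp_rot: [[-0.939, 0.345, 0.001], [0.345, 0.939, -0.001], [-0.001, -0.0, -1.0]]
ft_force: [0.2, 0.2, -0.2]
gripper_width: 0.003
gripper_force: 0.0
```

{"op": "move_arm", "data": {
  "commands": [
    [0,0,-4,0],
    [0,0,-6,0],
    [0,0,-6,0],
    [0,0,-6,0],
    [0,0,-6,0]
  ]
}}

```text
time: 18.42
tcp_pos: [0.4572, -0.2157, 0.268]
tcp_rot: [[-0.939, 0.345, -0.002], [0.345, 0.939, 0.0], [0.002, -0.0, -1.0]]
ft_force: [-0.2, -0.0, 0.6]
gripper_width: 0.004
gripper_force: 0.0
```

```bash
python3 - <<'E'
from h import *
im=bot.snapshot('side');a=cv2.imread('pics/side0.png')[:,:,::-1].copy()
for n,k,b in [('nut','y',(371,268)),('green','g',(324,269)),('red','r',(325,289))]: print(n,blob(a,b,k)[0],blob(im,b,k)[0])
print(bot.read_state()['tcp_pos'],bot.read_state()['ft_force'])
bot.sign_off()
E
```

```text
nut [370.68965517 268.63793103] [370.68695652 268.68695652]
green [323.55357143 269.625     ] [323.54867257 269.57522124]
red [325.55932203 288.47457627] [325.59482759 288.36206897]
[ 0.45726932 -0.21581152  0.26806147] [ 0.0102402   0.6660659  -0.48719341]
the job is handed in; nothing more can be done
```

I pointed at the loose nut and then the bare stud for about 2.5 s each, pressed the green button to its stop and released it, and handed the job in at about 18.5 s; the last picture shows the nut and both buttons where they started.

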